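Clear the jar that keeps the seasoning box open, then shut the lid

TASK

The lid of the seasoning box cannot shut because a tall spice jar has been left standing in one of its compartments. Take that jar out and stand it upright on the floor of the green tray, let go of it, then shut the lid of the box completely.

Things in the scene. Friction and masses are not known exactly. Their poses are not given: they have to be found in the camera images.
- jar: Spice jar with yellow screw cap standing in the seasoning box, round, 44 mm across, 100 mm tall, 0.11 kg. Origin: centre of its underside, z up. It is in one of three compartments (varies), its foot 41 mm and its top 141 mm above the table. The other two hold low steel dishes (17 mm) that fit under the lid and may stay. A dark-capped jar out on the table is not part of the job.
- seasoning_case: White box, fixed. Origin: centre of its underside, z up. Walls 62 mm high, 3 mm thick; x from -43 to 52 mm, y from -120 to 120 mm. Three compartments along y, centres y = -79, 0, 79 mm, each 89 mm (x -40 to 49) by 77 mm, with a raised flat floor at z = 41 mm. Its front (-x) looks towards the robot, its lid's hinge is at the rear (+x).
- seasoning_case_lid (a joint): Blue-grey lid, rad: 0 shut, 1.745 fully open, leaning back past upright; starts at 1.60 to 1.74. Hinge line along the box's y at x = 51, z = 66 mm of the box. A 3 mm panel 244 mm wide, free edge 98 mm from the hinge (thumb tab in the middle to 107). Shut, its top is at z = 69 mm. Light (under 1 N to push), but hinge friction holds it about where it is left: press it right down.
- tray: Open pale green tray with sloping walls, loose on the table, 280 mm (x) by 200 mm (y), 70 mm high. Inner floor about 190 mm (x) by 115 mm (y), 6 mm above the table. Origin: centre of its underside, z up.
Things that resemble listed ones, but are neither listed nor needed, are in the scene too. Leave any blue look-alike of the jar alone.

How it is judged:
By the outcome, as a careful person would: the job done as asked, in the order asked, and still so for the second after the job is handed in, with the robot touching nothing.
It also fails if it takes over 48 s, if anything falls off the work surface, if the arm or the gripper's body presses on something with over 40 N, if the wrist force passes 120 N, or if a joint passes its speed limit or range.

ROBOT

A 6-joint arm with a two-finger parallel gripper is mounted at the origin on the work surface; the furniture and walls round the work are solid. World frame = base frame: x ahead of the robot, y to its left, z up, the work surface at z = 0. Lengths are in mm, angles in rad, forces in N, time in s.
With the tool pointing down it reaches from about 350 to 775 mm from the base axis. Payload 7.3 kg.
Tool frame: the origin (TCP) lies between the finger pads; the fingertips stand bot.tips_ahead ahead of it and the grasp point (between the pads) lies 6 mm ahead of it (bot.tips_ahead is the distance from the TCP to the fingertips, in mm); z points along the fingers, y is the line along which they close (so a half turn about z gives the same grasp; the last joint's range is limited). The gripper opens to 92 mm and grips with 3 to 60 N. Pads are 19 mm wide; open, the fingers measure 130 mm over their backs; the gripper's body (75 mm by 190 mm) begins 47 mm behind the grasp point.
Start: joints at [1.161, 0.342, 1.524, -0, 1.275, -0.146], TCP at [136.878, 506.86, 251.741] pointing down, gripper open.
Joint ranges: [-2.53, 2.53], [-0.77, 2.02], [0.04, 2.7], [-1, 4.14], [0.28, 2.66], [-3.11, 3.11]. Speed limits (rad/s): [2.57, 2.57, 3.14, 3.14, 3.14, 3.14].

INTERFACE

Orientations are given as [roll, pitch, yaw] about the fixed x, y, z axes, in that order (R = Rz(yaw) Ry(pitch) Rx(roll)).
In Python, from plant import bot gives the robot as it stands. The module is installed in compiled form; this text tells all that it offers.
- The arm moves only by the tool step_arm, never from a script. Its argument "targets" is one flat list of numbers, 7 for each row, row after row: the opening, from 0 (shut) to 1 (fully open), then the shift along the tool's x, y, z each as a share of 100 mm, from -1 to 1, then the turn, a rotation vector about the tool's x, y, z each as a share of pi/4 rad, from -1 to 1. A call has 1 to 20 rows; each row is the pose to reach, as a shift and turn from the pose commanded when the call began, along the tool's axes at that moment; what a row does not reach only later rows make up. A row lasts 1/8 s, in which the tool goes at most 62.5 mm and 10.7 degrees, less where a joint would pass 70% of its speed; a pose out of reach is approached as far as the arm can. A call with a number of a shift or a turn outside -1 to 1 is refused whole. A call with a gripper value outside its range is refused whole. The fingers move at their own pace and stop on an object; the grip force is fixed at half the most. Time passes only in rows, so rows that repeat a pose let the fingers close. It gives the time, the measured TCP pose, the force, the opening and the grip force at its end, in the units of the state.
- bot.get_obs(): the state, without advancing time (a new reading comes with each control period).
- bot.capture(name): name is "side" or "top" or "wrist"; returns (picture, depth): 384x512x3 uint8, blue, green, red; 384x512 float32, mm along the optical axis (not along the pixel's ray), 0 where there is no reading.
- bot.camera_info(name): a dict with "fx", "fy", "cx", "cy" (pixels), "camera_from_world" (4x4, takes a point from world to camera coordinates); the wrist camera has in their place "hand_eye" (4x4, takes a point from camera to tool coordinates, whose origin is the TCP and whose axes are the flange's). Camera axes: x right, y down, z forward; pixel columns grow to the right and rows downward; lengths in mm; the calibration is good to about 2 mm. A picture is of the moment at which its call begins: read the wrist's pose just before it. camera_info takes no time and is no camera call.
- bot.close_job(): hands the job in; it is judged then, once.
The state is a dict: "time": time; "joint_positions": joint angles; "dq": joint speeds; "tau": joint torques, N m; "tool_pos": TCP position; "tcp_rot": TCP orientation; "contact_force": force on the tool from outside, world axes, zero at the start; "moment": the same for the moment, N m; "grip_width": finger opening in mm; "finger_force": force on a finger pad.
Only numpy, scipy, OpenCV 4.12 (cv2) and the standard library are available. Lean on these libraries where they do the work, as an engineer would, in place of code of your own. Each camera call takes 0.05 s, during which the arm holds its last target. There are 200 camera calls.

## Working session

There is one attempt and no reset: what is moved stays moved. The work goes in short steps, Python scripts to look and compute and a tool call to move; the robot and the scene stay as the last step left them, time stands still between calls to the robot, and variables do not carry over. Pictures are saved under pics/ and viewed, at most 10 in all, crops included, and the job is handed in when it is done.

Besides the shell and the picture viewer there is one more tool, called after ">>>" by a JSON object that holds its "name" and its "arguments". step_arm: Moves the arm, as the interface text tells. Shift numbers are shares of 100 mm and turn numbers shares of pi/4 rad, none past 1 either way. Its arguments: {"type":"object","properties":{"targets":{"type":"array"}},"required":["targets"]}

```bash
mkdir -p pics; cat > h.py <<'E'
from plant import bot
import numpy as np, cv2
def cloud(name):
    o=bot.get_obs(); img,d=bot.capture(name); c=bot.camera_info(name)
    v,u=np.mgrid[0:384,0:512]
    P=np.stack([(u-c["cx"])/c["fx"]*d,(v-c["cy"])/c["fy"]*d,d,np.ones_like(d)],-1)
    if name=="wrist":
        from scipy.spatial.transform import Rotation as R
        T=np.eye(4);T[:3,:3]=R.from_euler('xyz',o["tcp_rot"]).as_matrix();T[:3,3]=o["tool_pos"];M=T@c["hand_eye"]
    else: M=np.linalg.inv(c["camera_from_world"])
    W=(P@M.T)[...,:3]; W[d==0]=np.nan
    return img,W
E
python3 - <<'E'
from h import *
o=bot.get_obs();print({k:np.round(v,3) for k,v in o.items()},bot.tips_ahead)
L=[]
for n in("top","side"):
    img,W=cloud(n);np.save(n,W);cv2.imwrite(f"pics/{n}0.png",img)
    print(n,bot.camera_info(n)["camera_from_world"].round(2).tolist())
E
```

```text
{'time': np.float64(0.0), 'joint_positions': array([ 1.161,  0.343,  1.525, -0.   ,  1.275, -0.146]), 'dq': array([-0.001, -0.001,  0.001, -0.   ,  0.002,  0.001]), 'tau': array([-2.0000e-03, -4.3123e+01, -2.4422e+01,  7.2000e-02,  5.6000e-02,
       -0.0000e+00]), 'tool_pos': array([136.732, 506.5  , 251.068]), 'tcp_rot': array([-3.14 , -0.   ,  2.878]), 'contact_force': array([ 0.113, -0.157, -0.327]), 'moment': array([-0.059, -0.056,  0.039]), 'finger_force': np.float64(0.0), 'grip_width': np.float64(91.63)} 25.0
top [[-0.02, -1.0, -0.0, 8.84], [-1.0, 0.02, -0.07, 536.31], [0.07, -0.0, -1.0, 899.1], [0.0, 0.0, 0.0, 1.0]]
side [[1.0, 0.05, -0.01, -514.11], [0.02, -0.59, -0.81, 38.51], [-0.04, 0.81, -0.59, 939.35], [0.0, 0.0, 0.0, 1.0]]
```

View pics/top0.png

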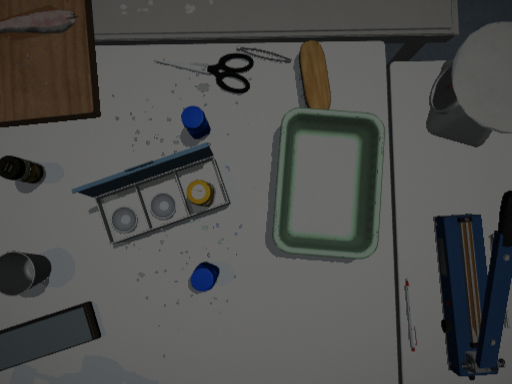

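View pics/side0.png

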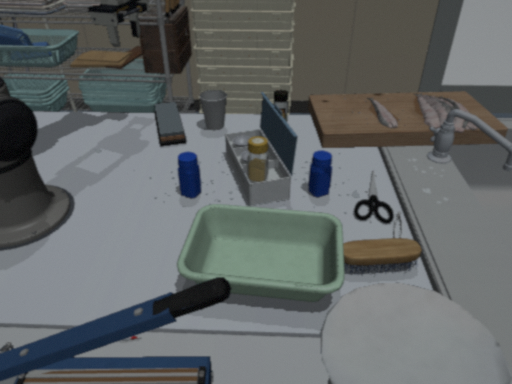

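The top view shows the white box around (162,200), the jar's yellow cap at (199,191), the open lid from (80,188) to (212,152), and the tray at (330,183). Blue look-alikes are at (196,122) and (205,277). The side view confirms that the jar is in the compartment nearest the tray.

```bash
python3 - <<'E'
from h import *
W=np.load("top.npy");img=cv2.imread("pics/top0.png");hsv=cv2.cvtColor(img,cv2.COLOR_BGR2HSV)
z=W[...,2];roi=np.zeros(z.shape,bool);roi[160:220,170:225]=1
m=roi&(z>130)&(z<150)&(hsv[...,1]>100);print("cap",m.sum(),np.nanmedian(W[m],0).round(1),np.nanmin(W[m],0),np.nanmax(W[m],0))
g=(hsv[...,0]>40)&(hsv[...,0]<85)&(hsv[...,1]>30);g[:, :265]=0;g[:,395:]=0
r=g&(z>58)&(z<80)
print("rim",cv2.minAreaRect(W[r][:,:2].astype(np.float32)))
f=(z>0)&(z<12)&(np.indices(z.shape)[1]>290)&(np.indices(z.shape)[1]<372)&(np.indices(z.shape)[0]>120)&(np.indices(z.shape)[0]<240)
print("floor",cv2.minAreaRect(W[f][:,:2].astype(np.float32)),np.nanmedian(z[f]))
roi[:]=0;roi[155:250,90:240]=1
b=roi&(z>56)&(z<66);q=W[b]
print("wall",b.sum(),cv2.minAreaRect(q[:,:2].astype(np.float32)))
roi[:]=0;roi[140:200,70:220]=1
l=roi&(z>75)&(hsv[...,0]>90)&(hsv[...,0]<125)
q=W[l];vx=cv2.fitLine(q[q[:,2]>130][:,:2].astype(np.float32),cv2.DIST_HUBER,0,.01,.01).ravel();print("lid top",vx,np.nanmin(q,0),np.nanmax(q,0), np.arctan2(vx[1],vx[0]))
E
```

```text
cap 306 [523.8  92.1 140.3] [503.14541564  72.02775425 130.0989881 ] [580.46748618 143.66193859 143.85031122]
rim ((542.6058349609375, -146.45138549804688), (200.33006286621094, 280.33892822265625), 84.33943176269531)
floor ((543.0625, -147.25267028808594), (141.3271484375, 222.57598876953125), 84.69994354248047) 3.24749875233681
wall 998 ((515.5780639648438, 173.892822265625), (95.3653564453125, 240.5420684814453), 18.306921005249023)
lid top [ 3.1387803e-01 -9.4946331e-01  5.6534070e+02  1.8966008e+02] [524.11278543  73.87848289  75.01381049] [606.12466959 305.66202266 174.98540405] -1.2515216
```

>>> {"name": "step_arm", "arguments": {"targets": [1,-1,-0.6,0,0,0,-0.742,1,-1,-0.6,0,0,0,-0.742,1,-1,-0.6,0,0,0,-0.742,1,-1,-0.6,0,0,0,-0.742]}}

```text
time: 0.6
tool_pos: [218.4, 422.0, 251.5]
tcp_rot: [-3.141, -0.0, -2.821]
contact_force: [0.1, 0.1, -0.3]
grip_width: 91.8
finger_force: 0.0
```

>>> {"name": "step_arm", "arguments": {"targets": [1,-0.46,-1,0,0,0,0,1,-0.46,-1,0,0,0,0,1,-0.46,-1,0,0,0,0]}}

```text
time: 0.98
tool_pos: [294.4, 340.4, 251.5]
tcp_rot: [-3.141, -0.0, -2.827]
contact_force: [-0.5, -0.1, 0.2]
grip_width: 91.9
finger_force: 0.0
```

>>> {"name": "step_arm", "arguments": {"targets": [1,-0.46,-1,0,0,0,0,1,-0.46,-1,0,0,0,0,1,-0.46,-1,0,0,0,0]}}

```text
time: 1.35
tool_pos: [369.1, 260.6, 251.4]
tcp_rot: [-3.141, -0.0, -2.826]
contact_force: [-0.3, 0.3, -0.3]
grip_width: 91.9
finger_force: 0.0
```

>>> {"name": "step_arm", "arguments": {"targets": [1,-0.46,-1,0,0,0,0,1,-0.46,-1,0,0,0,0,1,-0.46,-1,0,0,0,0]}}

```text
time: 1.72
tool_pos: [443.8, 180.8, 251.3]
tcp_rot: [3.141, -0.0, -2.825]
contact_force: [-0.6, 0.8, -1.4]
grip_width: 92.0
finger_force: 0.0
```

>>> {"name": "step_arm", "arguments": {"targets": [1,-0.46,-1,0,0,0,0,1,-0.46,-1,0,0,0,0,1,-0.46,-1,0,0,0,0,1,-0.46,-1,0,0,0,0]}}

```text
time: 2.22
tool_pos: [516.7, 102.6, 251.4]
tcp_rot: [3.14, -0.001, -2.821]
contact_force: [0.5, 0.5, -0.1]
grip_width: 92.1
finger_force: 0.0
```

```bash
cat >> h.py <<'E'
from scipy.spatial.transform import Rotation as R
def to(p):
    o=bot.get_obs();Rt=R.from_euler('xyz',o["tcp_rot"]).as_matrix()
    return ((np.array(p)-o["tool_pos"])@Rt/100).round(3)
def local(p,c=(511.3,172.5),a=np.radians(18.3)):
    d=np.asarray(p)[...,:2]-c
    return np.stack([d[...,0]*np.cos(a)+d[...,1]*np.sin(a),-d[...,0]*np.sin(a)+d[...,1]*np.cos(a)],-1)
E
python3 - <<'E'
from h import *
o=bot.get_obs();print(o["time"],o["tool_pos"].round(1),o["tcp_rot"].round(3),o["joint_positions"].round(2))
img,W=cloud("wrist");cv2.imwrite("pics/w1.png",img)
hsv=cv2.cvtColor(img,cv2.COLOR_BGR2HSV)
m=(hsv[...,0]>15)&(hsv[...,0]<35)&(hsv[...,1]>120)&(W[...,2]>136)&(W[...,2]<150)
m&=np.hypot(W[...,0]-523,W[...,1]-92)<45
q=W[m];print(m.sum(),cv2.minEnclosingCircle(q[:,:2].astype(np.float32)),np.median(q,0))
T=np.load("top.npy")
for v,u in((122,194),(105,210),(70,230)):print(T[v,u].round(),local(T[v,u]).round())
E
```

```text
2.225 [516.7 102.6 251.4] [ 3.140e+00 -1.000e-03 -2.821e+00] [ 0.05  0.35  1.52  0.    1.28 -1.84]
839 ((521.9364013671875, 94.53266143798828), 21.00592803955078) [519.00576536  94.51480821 140.56292789]
[654. 104. 102.] [ 114. -110.]
[711.  84.   3.] [ 162. -147.]
[782.  41.  10.] [ 216. -210.]
```

View pics/w1.png

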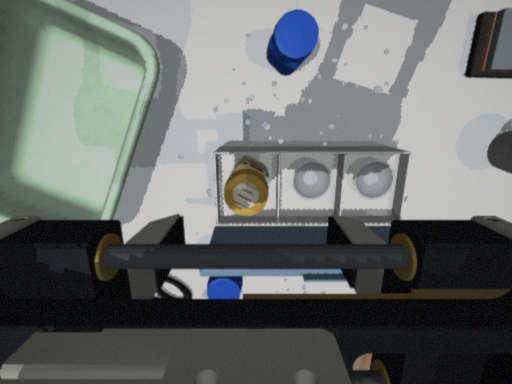

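The wrist view shows the cap at (246,190), clear of the fingers, and the box edges parallel to the closing line. I take the jar as at (522, 94).

```bash
python3 -c "
from h import *
print(to([522,94,111]))"
```

```text
[-0.024 -0.101  1.406]
```

>>> {"name": "step_arm", "arguments": {"targets": [1,-0.02,-0.1,0.4,0,0,0,1,-0.02,-0.1,0.6,0,0,0,1,-0.02,-0.1,0.9,0,0,0,1,-0.02,-0.1,0.9,0,0,0]}}

```text
time: 2.78
tool_pos: [520.8, 93.3, 160.3]
tcp_rot: [3.14, -0.004, -2.821]
contact_force: [-0.2, 0.2, 0.4]
grip_width: 92.0
finger_force: 0.0
```

>>> {"name": "step_arm", "arguments": {"targets": [1,0,0,0.25,0,0,0,1,0,0,0.5,0,0,0,1,0,0,0.5,0,0,0]}}

```text
time: 3.15
tool_pos: [522.1, 92.7, 111.7]
tcp_rot: [3.141, -0.002, -2.822]
contact_force: [-0.9, 0.3, -0.4]
grip_width: 92.1
finger_force: 0.0
```

>>> {"name": "step_arm", "arguments": {"targets": [0.4,0,0,0,0,0,0,0.4,0,0,0,0,0,0,0.2,0,0,0,0,0,0,0.2,0,0,0,0,0,0,0.2,0,0,0,0,0,0,0.2,0,0,0,0,0,0]}}

```text
time: 3.9
tool_pos: [522.9, 91.9, 111.8]
tcp_rot: [3.141, 0.0, -2.823]
contact_force: [-2.3, 0.7, 2.8]
grip_width: 47.6
finger_force: 30.0
```

>>> {"name": "step_arm", "arguments": {"targets": [0.2,0,0,0,0,0,0,0.2,0,0,0,0,0,0,0.2,0,0,-0.3,0,0,0,0.2,0,0,-0.6,0,0,0,0.2,0,0,-0.95,0,0,0,0.2,0,0,-0.95,0,0,0]}}

```text
time: 4.65
tool_pos: [524.3, 91.8, 208.9]
tcp_rot: [-3.14, 0.005, -2.823]
contact_force: [0.2, 0.3, -2.1]
grip_width: 47.9
finger_force: 30.0
```

```bash
python3 - <<'E'
from h import *
o=bot.get_obs();print(o["grip_width"],o["contact_force"],o["finger_force"],to([543,-147,207]))
for n in("side",):
    img,W=cloud(n);cv2.imwrite("pics/s2.png",cv2.resize(img[60:300,130:400],None,fx=2.4,fy=2.4))
E
```

```text
47.919215445683996 [ 0.18662291  0.29902873 -2.05803444] 29.998555660567945 [ 0.572 -2.327  0.02 ]
```

View pics/s2.png

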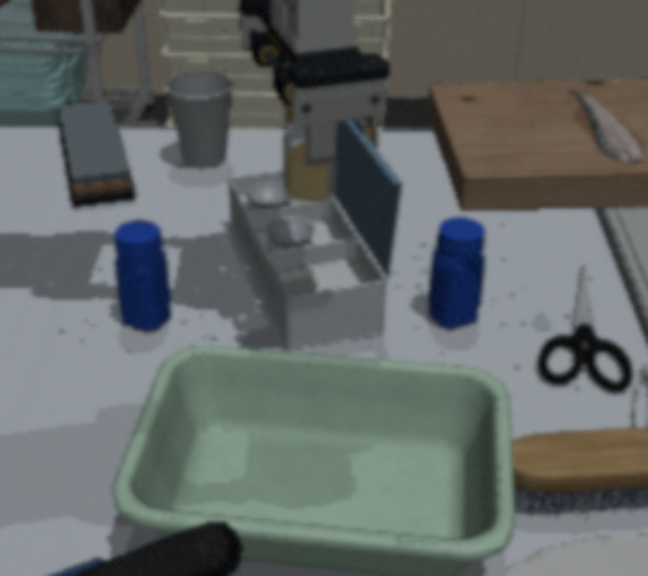

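The jar is held above the box (its foot is near (310,195) in the crop). Next I carry it over the tray.

>>> {"name": "step_arm", "arguments": {"targets": [0.2,0.1,-0.35,0,0,0,0,0.2,0.19,-0.78,0,0,0,0,0.2,0.19,-0.78,0,0,0,0]}}

```text
time: 5.08
tool_pos: [528.9, 9.5, 204.9]
tcp_rot: [3.141, -0.003, -2.826]
contact_force: [0.1, 0.3, -1.2]
grip_width: 47.5
finger_force: 30.0
```

>>> {"name": "step_arm", "arguments": {"targets": [0.2,0.1,-0.35,0,0,0,0,0.2,0.19,-0.78,0,0,0,0,0.2,0.19,-0.78,0,0,0,0]}}

```text
time: 5.45
tool_pos: [535.5, -69.7, 205.2]
tcp_rot: [3.141, -0.002, -2.826]
contact_force: [-0.6, 0.5, -1.3]
grip_width: 47.8
finger_force: 30.0
```

>>> {"name": "step_arm", "arguments": {"targets": [0.2,0.1,-0.35,0,0,0,0,0.2,0.19,-0.78,0,0,0,0,0.2,0.19,-0.78,0,0,0,0,0.2,0.19,-0.78,0,0,0,0]}}

```text
time: 5.95
tool_pos: [541.9, -146.7, 205.8]
tcp_rot: [3.14, -0.001, -2.822]
contact_force: [0.2, 0.5, -1.4]
grip_width: 47.7
finger_force: 30.0
```

>>> {"name": "step_arm", "arguments": {"targets": [0.2,0,0,0.4,0,0,0,0.2,0,0,0.7,0,0,0,0.2,0,0,0.95,0,0,0,0.2,0,0,0.95,0,0,0,0.2,0,0,0.95,0,0,0]}}

```text
time: 6.58
tool_pos: [542.8, -147.4, 112.6]
tcp_rot: [-3.141, 0.001, -2.821]
contact_force: [-0.1, 0.4, -1.2]
grip_width: 48.1
finger_force: 30.0
```

```bash
python3 - <<'E'
from h import *
o=bot.get_obs();print(o["tool_pos"],o["contact_force"],o["grip_width"],to([543,-147,77]))
img,W=cloud("side");cv2.imwrite("pics/s3.png",cv2.resize(img[100:340,130:400],None,fx=2.4,fy=2.4))
E
```

```text
[ 542.76286861 -147.41002903  112.63148049] [-0.05483848  0.42942827 -1.24955097] 48.088395574239556 [-0.003  0.003  0.356]
```

View pics/s3.png

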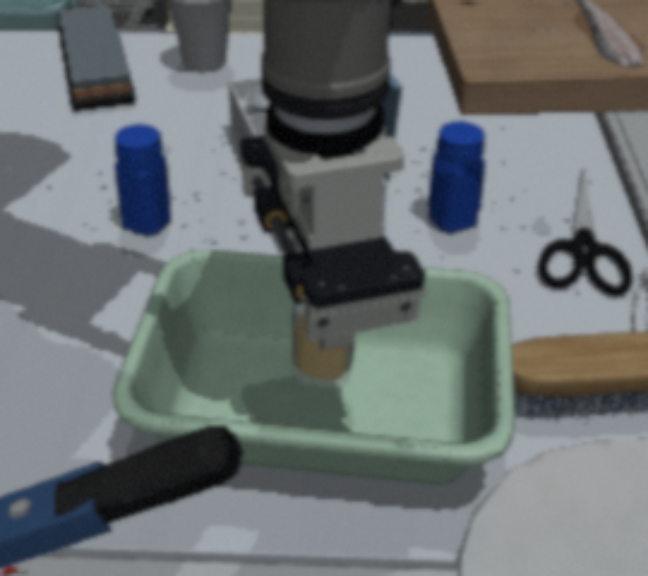

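The jar hangs upright over the tray, with its foot near (322,370). I lower it slowly from here.

>>> {"name": "step_arm", "arguments": {"targets": [0.2,0,0,0.2,0,0,0,0.2,0,0,0.28,0,0,0,0.2,0,0,0.3,0,0,0,0.2,0,0,0.32,0,0,0,0.2,0,0,0.33,0,0,0,0.2,0,0,0.33,0,0,0]}}

```text
time: 7.38
tool_pos: [542.3, -148.2, 78.9]
tcp_rot: [-3.141, 0.0, -2.823]
contact_force: [0.1, 0.1, -0.6]
grip_width: 48.0
finger_force: 30.0
```

>>> {"name": "step_arm", "arguments": {"targets": [0.2,0,0,0.01,0,0,0,0.2,0,0,0.02,0,0,0,0.2,0,0,0.02,0,0,0]}}

```text
time: 7.75
tool_pos: [542.2, -148.2, 76.7]
tcp_rot: [3.142, 0.0, -2.823]
contact_force: [0.4, 0.8, -1.2]
grip_width: 47.5
finger_force: 30.0
```

>>> {"name": "step_arm", "arguments": {"targets": [0.2,0,0,0.01,0,0,0,0.2,0,0,0.02,0,0,0,0.2,0,0,0.02,0,0,0]}}

```text
time: 8.12
tool_pos: [542.6, -148.0, 76.4]
tcp_rot: [-3.141, 0.001, -2.822]
contact_force: [-3.5, 2.2, 12.7]
grip_width: 47.9
finger_force: 30.0
```

Contact with the floor: I release, go straight up and look.

>>> {"name": "step_arm", "arguments": {"targets": [0.2,0,0,-0.015,0,0,0,0.55,0,0,-0.015,0,0,0,0.7,0,0,-0.015,0,0,0,0.75,0,0,-0.015,0,0,0,0.75,0,0,-0.015,0,0,0]}}

```text
time: 8.75
tool_pos: [542.2, -148.2, 76.1]
tcp_rot: [3.141, -0.0, -2.823]
contact_force: [0.3, 0.1, 0.4]
grip_width: 68.2
finger_force: 0.0
```

>>> {"name": "step_arm", "arguments": {"targets": [0.75,0,0,-0.15,0,0,0,0.75,0,0,-0.5,0,0,0,0.75,0,0,-1,0,0,0,0.75,0,0,-1,0,0,0]}}

```text
time: 9.25
tool_pos: [544.5, -149.1, 181.4]
tcp_rot: [-3.135, 0.007, -2.822]
contact_force: [0.1, 0.1, -0.3]
grip_width: 68.5
finger_force: 0.0
```

>>> {"name": "step_arm", "arguments": {"targets": [0,0,0.5,-0.5,0,0,0,0,0,1,-0.7,0,0,0,0,0,1,-0.7,0,0,0]}}

```text
time: 9.62
tool_pos: [510.5, -50.5, 248.6]
tcp_rot: [-3.14, 0.003, -2.819]
contact_force: [-0.4, -1.0, 0.3]
grip_width: 43.4
finger_force: 0.0
```

```bash
python3 - <<'E'
from h import *
o=bot.get_obs();print(o["tool_pos"],o["tcp_rot"])
img,W=cloud("side");cv2.imwrite("pics/s4.png",img[60:340,130:400])
hsv=cv2.cvtColor(img,cv2.COLOR_BGR2HSV)
m=(hsv[...,0]>12)&(hsv[...,0]<35)&(hsv[...,1]>80)&(np.hypot(W[...,0]-543,W[...,1]+148)<60);print(m.sum(),np.nanpercentile(W[m],[2,50,98],axis=0).round())
L=(hsv[...,0]>90)&(hsv[...,0]<125)&(W[...,2]>72);l=local(W);L&=(abs(l[...,1])<135)&(l[...,0]>-60)&(l[...,0]<90)
q=np.c_[l[L],W[L][:,2]];print(L.sum(),np.nanpercentile(q,[2,50,98],axis=0).round())
# targets: behind lid centre, local (110,20) at high and low
a=np.radians(18.3)
for x in(110,-25):
  for y in (20,): print(x,[511.3+x*np.cos(a)-y*np.sin(a),172.5+x*np.sin(a)+y*np.cos(a)])
print(to([511.3+110*np.cos(a)-20*np.sin(a),172.5+110*np.sin(a)+20*np.cos(a),250]))
E
```

```text
[510.50870072 -50.54979851 248.64400985] [-3.14028166  0.00342274 -2.81896661]
809 [[ 524. -171.   20.]
 [ 542. -167.   77.]
 [ 562. -129.  106.]]
918 [[  51. -121.   74.]
 [  54.  -59.  109.]
 [  59.   72.  162.]]
110 [np.float64(609.4569534212613), np.float64(226.02767970925262)]
-25 [np.float64(481.2845139396043), np.float64(183.63869815365297)]
[-1.816  2.326 -0.026]
```

View pics/s4.png

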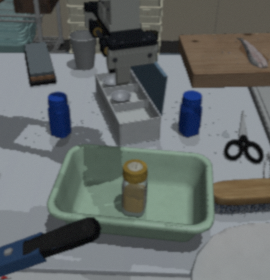

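The jar stands upright and free in the tray (crop, about (135,185)), and the lid's edge is near local x = 59. I go behind the lid with the fingers shut.

>>> {"name": "step_arm", "arguments": {"targets": [0,-0.61,0.78,0,0,0,0,0,-0.61,0.78,0,0,0,0,0,-0.61,0.78,0,0,0,0]}}

```text
time: 10.05
tool_pos: [544.7, 41.0, 244.9]
tcp_rot: [3.141, -0.002, -2.82]
contact_force: [-0.3, -0.6, 0.1]
grip_width: 9.4
finger_force: 0.0
```

>>> {"name": "step_arm", "arguments": {"targets": [0,-0.61,0.78,0,0,0,0,0,-0.61,0.78,0,0,0,0,0,-0.61,0.78,0,0,0,0]}}

```text
time: 10.42
tool_pos: [578.1, 133.5, 244.9]
tcp_rot: [3.141, -0.002, -2.821]
contact_force: [-0.6, -0.4, -1.1]
grip_width: 0.2
finger_force: 0.0
```

>>> {"name": "step_arm", "arguments": {"targets": [0,-0.61,0.78,0,0,0,0,0,-0.61,0.78,0,0,0,0,0,-0.61,0.78,0,0,0,0,0,-0.61,0.78,0,0,0,0]}}

```text
time: 10.92
tool_pos: [611.2, 224.1, 245.7]
tcp_rot: [-3.141, -0.002, -2.824]
contact_force: [-0.4, -0.6, 0.5]
grip_width: 0.3
finger_force: 0.0
```

>>> {"name": "step_arm", "arguments": {"targets": [0,0,0,0.5,0,0,0,0,0,0,0.85,0,0,0,0,0,0,0.85,0,0,0,0,0,0,0.85,0,0,0]}}

```text
time: 11.42
tool_pos: [612.2, 225.3, 163.1]
tcp_rot: [-3.141, 0.003, -2.824]
contact_force: [0.1, 0.2, 0.7]
grip_width: 0.4
finger_force: 0.0
```

```bash
python3 -c "
from h import *
o=bot.get_obs();print(o['time'],o['tool_pos'],local(o['tool_pos']),o['contact_force'])"
```

```text
11.425 [612.20609548 225.34352786 163.14714182] [112.395287    18.48723893] [0.053049   0.17919841 0.65214108]
```

>>> {"name": "step_arm", "arguments": {"targets": [0,0.3,0,0,0,0,0,0,0.5,0,0,0,0,0,0,0.7,0,0,0,0,0,0,0.85,0,0,0,0,0,0,1,0,0,0,0,0,0,1,0,0,0,0,0]}}

```text
time: 12.18
tool_pos: [516.8, 194.8, 163.5]
tcp_rot: [-3.141, 0.004, -2.823]
contact_force: [0.7, 0.1, 0.1]
grip_width: 0.1
finger_force: 0.0
```

>>> {"name": "step_arm", "arguments": {"targets": [0,0.12,0,0.13,0,0,0,0,0.24,0,0.28,0,0,0,0,0.32,0,0.43,0,0,0,0,0.36,0,0.55,0,0,0,0,0.36,0,0.62,0,0,0,0,0.36,0,0.65,0,0,0,0,0.36,0,0.65,0,0,0]}}

```text
time: 13.05
tool_pos: [482.4, 183.8, 96.2]
tcp_rot: [3.142, 0.0, -2.823]
contact_force: [-0.1, -0.3, -0.5]
grip_width: 0.4
finger_force: 0.0
```

```bash
python3 - <<'E'
from h import *
o=bot.get_obs();print(o['time'],o['tool_pos'],local(o['tool_pos']),o['contact_force'])
img,W=cloud("side");cv2.imwrite("pics/s5.png",img[60:340,130:400])
E
```

```text
13.05 [482.41051998 183.76974624  96.21645482] [-23.88979306  19.77086299] [-0.1138583  -0.32223255 -0.47401942]
```

View pics/s5.png

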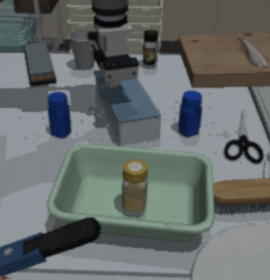

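The lid is down on the box (crop, about (130,100)) with the tips 2 mm above the shut height. I press it home.

>>> {"name": "step_arm", "arguments": {"targets": [0,0,0,0.01,0,0,0,0,0,0,0.02,0,0,0,0,0,0,0.03,0,0,0,0,0,0,0.03,0,0,0]}}

```text
time: 13.6
tool_pos: [482.2, 183.8, 93.9]
tcp_rot: [3.142, 0.001, -2.822]
contact_force: [-1.2, -0.1, 5.4]
grip_width: 0.2
finger_force: 3.0
```

>>> {"name": "step_arm", "arguments": {"targets": [0,0,0,0.01,0,0,0,0,0,0,0.015,0,0,0,0,0,0,0.015,0,0,0]}}

```text
time: 13.98
tool_pos: [482.3, 183.8, 93.6]
tcp_rot: [-3.141, 0.001, -2.822]
contact_force: [-5.6, -0.6, 17.1]
grip_width: 0.2
finger_force: 8.7
```

>>> {"name": "step_arm", "arguments": {"targets": [0,0,0,-0.2,0,0,0,0,0,0,-0.6,0,0,0,0,0,0,-1,0,0,0,0,0,0,-1,0,0,0]}}

```text
time: 14.48
tool_pos: [483.7, 184.1, 194.8]
tcp_rot: [-3.141, 0.007, -2.823]
contact_force: [0.7, 0.2, -0.7]
grip_width: -0.0
finger_force: 0.0
```

>>> {"name": "step_arm", "arguments": {"targets": [0,0.5,0.5,-0.5,0,0,0,0,0.9,0.9,-0.5,0,0,0,0,0.9,0.9,-0.5,0,0,0]}}

```text
time: 14.85
tool_pos: [365.7, 241.7, 241.6]
tcp_rot: [3.141, -0.001, -2.82]
contact_force: [1.0, 0.8, 0.4]
grip_width: 0.6
finger_force: 0.0
```

```bash
python3 - <<'E'
from h import *
o=bot.get_obs();print(o['time'],o['tool_pos'],o['contact_force'])
for n in("side","top"):
    img,W=cloud(n);l=local(W)
    if n=="side": cv2.imwrite("pics/s6.png",img[60:340,130:400])
    for x0 in(-35,-15,10,35):
        m=(abs(l[...,0]-x0)<8)&(abs(l[...,1]+60)<50)&(W[...,2]<150);print(n,x0,m.sum(),np.nanmedian(W[m][:,2]).round(1))
E
```

```text
14.85 [365.72571989 241.7210851  241.61574564] [1.00331683 0.77775868 0.390412  ]
side -35 196 67.5
side -15 167 67.3
side 10 169 67.3
side 35 167 67.5
top -35 450 68.8
top -15 444 68.6
top 10 441 68.7
top 35 438 68.5
```

View pics/s6.png

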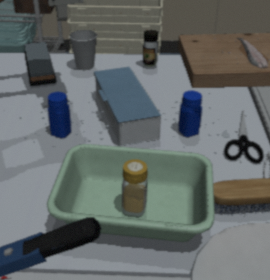

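The lid lies flat at 69 mm all over, so it is fully shut. The jar stands in the tray at (135,185) and the arm touches nothing.

```bash
python3 -c "
from plant import bot
print(bot.close_job())"
```

```text
the job is handed in; nothing more can be done
None
```

The spice jar stands upright and released on the floor of the green tray, the lid of the box is fully shut, and I handed the job in after about 15 s of the allowed 48 s.

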